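# Find the thread hand of a paint tank's filler cap and hold the cap lifted off

## Robot

A 6-joint arm with a two-finger parallel gripper is mounted at the origin on the work surface. World frame = base frame: x ahead of the robot, y to its left, z up, the work surface at z = 0. Lengths are in mm, angles in rad, forces in N, time in s.
With the tool pointing down it reaches from about 350 to 775 mm from the base axis. Payload 7.3 kg.
Tool frame: the origin (TCP) lies at the very end of the fingers, on their centre line; the grasp point (between the pads) lies 19 mm behind it (env.grasp_offset is the distance from the TCP to the grasp point, in mm); z points along the fingers, y is the direction in which the jaws open and shut (so a half turn about z gives the same grasp; the last joint's range is limited). The gripper opens to 92 mm and grips with 3 to 60 N. Pads are 19 mm wide; open, the fingers measure 130 mm over their backs; the gripper's body (75 mm by 190 mm) begins 47 mm behind the grasp point.
Start: joints at [-1.31, 0.342, 1.524, -0, 1.275, -0.146], TCP at [207.752, -482.166, 226.741] pointing down, gripper open.
Joint ranges: [-2.53, 2.53], [-0.77, 2.02], [0.04, 2.7], [-1, 4.14], [0.28, 2.66], [-3.11, 3.11]. Speed limits (rad/s): [2.57, 2.57, 3.14, 3.14, 3.14, 3.14].

## Interface

Orientations are given as [roll, pitch, yaw] about the fixed x, y, z axes, in that order (R = Rz(yaw) Ry(pitch) Rx(roll)).
In Python, from station import env gives the robot as it stands. The module is installed in compiled form; this text tells all that it offers.
- The arm moves only by the shell command python3 -m jog 'ROWS' [FORCE]. ROWS is JSON, a list of rows, each an object of numbers: "tx", "ty", "tz": the shift along the tool's x, y, z in cm; "turn": the turn about the tool's z in degrees; "jaw": the finger opening in cm, from 0 to 9.18. A call has 1 to 8 rows; each row is the pose to reach, as a shift and turn from the pose measured when the call began, along the tool's axes at that moment; what a row does not reach only later rows make up. A row lasts 1/8 s, in which the tool goes at most 62.5 mm and 10.7 degrees, less where a joint would pass 70% of its speed; a pose out of reach is approached as far as the arm can. A call with a gripper value outside its range is refused whole. The fingers move at their own pace and stop on an object; FORCE is the grip in N (left out, the last holds). Time passes only in rows, so rows that repeat a pose let the fingers close. It gives the time, the measured TCP pose, the force and the opening at its end, in the units of the state.
- env.get_obs(): the state, without advancing time (a new reading comes with each control period).
- env.read_camera(name): name is "scene" or "top" or "wrist"; returns the picture (384x512x3 uint8, blue, green, red); there is no depth.
- env.camera_params(name): a dict with "fx", "fy", "cx", "cy" (pixels), "world_from_camera" (4x4, takes a point from camera to world coordinates). Camera axes: x right, y up, looking along -z (the intrinsics and any distortion apply to the point x, -y, -z); pixel columns grow to the right and rows downward; lengths in mm; the calibration is good to about 2 mm. A picture is of the moment at which its call begins: read the wrist's pose just before it. camera_params takes no time and is no camera call; for the wrist camera it gives the pose at the moment of the call.
- env.job_done(): hands the job in, once; it reports no verdict.
The state is a dict: "clock": time; "joint_pos": joint angles; "qvel": joint speeds; "effort": joint torques, N m; "ee_pos": TCP position; "tool_rot": TCP orientation; "contact_force": force on the tool from outside, world axes, zero at the start; "ft_torque": the same for the moment, N m; "width": finger opening in mm.
Only numpy, scipy, OpenCV 4.12 (cv2) and the standard library are available. Lean on these libraries where they do the work, as an engineer would, in place of code of your own. Each camera call takes 0.05 s, during which the arm holds its last target. There are 200 camera calls.

## Task

The blue filler cap of the paint tank has a quick thread that may be right-handed or left-handed; nobody has marked which. First clear the red paint bottle off the tank lid by standing it upright in the white drip tray and letting go of it, then try the cap both ways as needed, turn it the way it gives until it comes free, and lift it off. Finish while still holding the cap level in the gripper, about 10 cm above its seat on the tank and touching nothing else, and leave everything else where it is.

Things in the scene. Friction and masses are not known exactly. Their poses are not given: they have to be found in the camera images.
- tank: grey square steel tank with a flat lid, 180 x 180 x 70 high, fixed to the bench; origin at the centre of its underside; its x and y axes run along its sides. The filler hole with the cap is at the lid's centre. Through the lid the hole has a cross-shaped opening, 13 wide, whose arms lie along the tank's x and y.
- cap_grip (a point): loose blue filler cap, 0.12 kg: a disc 66 dia x 6 seated on the tank lid, with an upright grip bar on top 46 long x 12 wide x 40 high. This point is the middle of the bar, 26 above the lid when seated (96 above the bench); x along the bar, y across it (pinch across y from above), z up. Seated and tight, the bar lies about diagonally (within 3 deg) between the tank's x and y axes.
- bottle_mid (a point): loose red squeeze bottle with an orange conical tip, 38 dia, 84 high overall (the straight body is the lower 52), 0.09 kg, standing on the tank lid about 62 from the cap's axis, in the way of the gripper; this point is on its axis half-way up (42 above its underside), z up
- bottle: the same red bottle; origin at the centre of its underside, z up
- cap: the same cap; origin at the centre of the disc's underside, axes the same. Under it a lug parallel to the bar, to 20 below the disc, catches under the lid. One way (unknown) it stops dead within 0.1 to 0.2 rad; the other way it turns easily 0.79 rad, till the bar is parallel to a tank side, and there lifts out (stop 0.13 rad beyond, lifts there too). Before that it lifts 2 mm only. Free once 25 mm up.
- tray: white open drip tray, 200 along its x, 130 along its y, rim 20 high, walls and floor 5 thick, fixed to the bench; origin at the centre of its underside. The green bottle stands in its +x half, 55 to 75 from the middle; the -x half is empty
- greenbottle: bottle like the red one but green with a white tip, standing near one end of the drip tray; origin at the centre of its underside
- amberbottle: ochre-brown bottle of the same shape standing behind on the grating; origin at the centre of its underside
- jar: jar, 60 dia x 90, standing behind; origin at the centre of its underside
- bread: replica flat bread, about 140 x 100 x 12, lying at the left; origin under its middle
- brush: blue paint brush lying at the right
- pot: white cup, 80 dia x 70, standing behind; origin at the centre of its underside

How it is judged (in metres and radians):
On the way, in this order (a step that is already met when the one before it is completed fails the run):
1. the red bottle stands upright in the drip tray, let go (x of bottle_mid in the frame of tray between -0.085 and 0.085 m and y of bottle_mid in the frame of tray between -0.055 and 0.055 m and height (world z) of bottle_mid below 0.052 m and angle between bottle_mid's own z axis and vertical below 0.12 rad and contact force between the fingers and bottle below 0.1 N), for 0.3 s.
2. the cap, still on its seat, is turned towards where it comes free ((angle between the x axis of cap_grip and the x axis of tank, either way round below 0.25 rad or angle between the x axis of cap_grip and the x axis of tank, either way round above 1.32 rad) and z of cap_grip in the frame of tank below 0.103 m), for 0.1 s.
At the end, for the whole second after the job is handed in: The cap is held still between the fingers, at least 60 mm above its seat, within 90 mm of the tank's middle seen from above, tilted less than 0.3 rad, and touches neither tank, tray nor bottle; the red bottle stands upright (within 0.12 rad) on the floor of the drip tray, released and at rest (all of step 1 and z of cap_grip in the frame of tank above 0.156 m and horizontal distance between cap_grip and tank below 0.09 m and angle between cap_grip's own z axis and vertical below 0.3 rad and contact force between the fingers and cap above 1 N and linear speed of each of cap, bottle below 0.03 m/s and contact force between cap and tank below 0.05 N and contact force between cap and bottle below 0.05 N and contact force between cap and tray below 0.05 N); the arm keeps its last pose, push and grip.
It fails at once if a bystander is pushed more than 40 mm from its place (distance of any of greenbottle, amberbottle, jar, bread, brush, pot from where it was at the start of the episode above 0.04 m).
It fails at once if a standing bystander is knocked over (angle between any of greenbottle, amberbottle, jar, pot's own z axis and vertical above 0.6 rad).
It also fails if it takes over 64 s, if anything falls off the work surface, if the arm or the gripper's body presses on something with over 40 N, if the wrist force passes 120 N, or if a joint passes its speed limit or range.

## Working session

There is one attempt and no reset: what is moved stays moved. The work goes in short steps, Python scripts to look and compute and a shell command to move; the robot and the scene stay as the last step left them, time stands still between calls to the robot, and variables do not carry over. Pictures are saved under pics/ and viewed, about 8 in all and at most 12, crops included, and the job is handed in when it is done.

```bash
mkdir -p pics; cat > h.py <<'E'
import numpy as np, cv2, json
from station import env
def snap(name,fn):
    p=env.camera_params(name); im=env.read_camera(name); cv2.imwrite('pics/'+fn,im)
    json.dump({k:np.array(v).tolist() for k,v in p.items() if k in('fx','fy','cx','cy','world_from_camera')},open('pics/'+fn+'.json','w'))
    return im,p
def ray(p,u,v):
    T=np.array(p['world_from_camera']); d=np.array([(u-p['cx'])/p['fx'],-(v-p['cy'])/p['fy'],-1.])
    return T[:3,3],T[:3,:3]@d
def at_z(p,u,v,z):
    o,d=ray(p,u,v); return o+d*(z-o[2])/d[2]
def tri(obs):
    A=np.zeros((3,3));b=np.zeros(3)
    for p,u,v in obs:
        o,d=ray(p,u,v); d=d/np.linalg.norm(d); M=np.eye(3)-np.outer(d,d); A+=M;b+=M@o
    return np.linalg.solve(A,b)
def proj(p,X):
    T=np.array(p['world_from_camera']); c=T[:3,:3].T@(np.array(X)-T[:3,3])
    return p['cx']+p['fx']*c[0]/-c[2], p['cy']-p['fy']*c[1]/-c[2]
def load(fn): return json.load(open('pics/'+fn+'.json'))
def tool(X,tip=None):
    "world point -> tool-frame shift in cm from current TCP"
    from scipy.spatial.transform import Rotation as R
    o=env.get_obs(); return R.from_euler('xyz',o['tool_rot']).as_matrix().T@(np.array(X)-np.array(o['ee_pos']))/10
E
python3 - <<'E'
from h import *
a,p=snap('top','t0.png');b,q=snap('scene','s0.png')
cv2.imwrite('pics/t0x.png',cv2.resize(a,(800,600)));cv2.imwrite('pics/s0x.png',cv2.resize(b,(800,600)))
print({k:v for k,v in p.items()});print(q);print(env.get_obs())
E
```

```text
{'fx': 407.475386709486, 'fy': 407.475386709486, 'cx': 255.4753984145161, 'cy': 193.41142494473607, 'world_from_camera': array([[-2.60884375e-03,  9.93824832e-01, -1.10929699e-01,
         5.03342612e+02],
       [-9.99989027e-01, -2.16108189e-03,  4.15649076e-03,
        -8.03643162e+00],
       [ 3.89109557e-03,  1.10939325e-01,  9.93819564e-01,
         1.11553819e+03],
       [ 0.00000000e+00,  0.00000000e+00,  0.00000000e+00,
         1.00000000e+00]])}
{'fx': 395.69738376695716, 'fy': 395.69738376695716, 'cx': 258.39241871613143, 'cy': 189.45913703473627, 'world_from_camera': array([[-4.13127526e-01, -7.25626829e-01,  5.50264802e-01,
         1.27591965e+03],
       [ 9.10643855e-01, -3.24321114e-01,  2.56014815e-01,
         3.13267086e+02],
       [-7.30872486e-03,  6.06862028e-01,  7.94773592e-01,
         1.01943136e+03],
       [ 0.00000000e+00,  0.00000000e+00,  0.00000000e+00,
         1.00000000e+00]])}
{'clock': 0.1, 'joint_pos': array([-1.31001286e+00,  3.42649441e-01,  1.52492018e+00,  8.44283031e-06,
        1.27541013e+00, -1.46024301e-01]), 'qvel': array([-0.00025909, -0.00157928, -0.00269319, -0.00101121, -0.00066573,
        0.00017315]), 'effort': array([ 1.39638294e-03, -4.32001805e+01, -2.44695801e+01,  7.18713831e-02,
        5.25778206e-02, -3.83973736e-05]), 'ee_pos': array([ 207.64762451, -481.79212999,  226.11679457]), 'tool_rot': array([-3.14022149e+00, -2.09818935e-04,  4.06805160e-01]), 'contact_force': array([ 0.74387883, -0.28037983,  0.50131679]), 'ft_torque': array([ 0.01887405, -0.006865  , -0.0015452 ]), 'width': 91.71032364012625}
```

View pics/t0x.png

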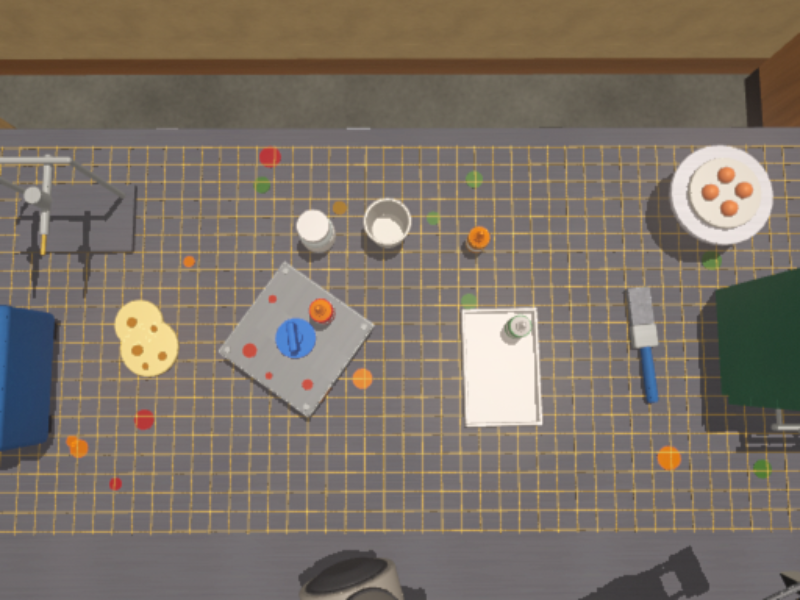

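View pics/s0x.png

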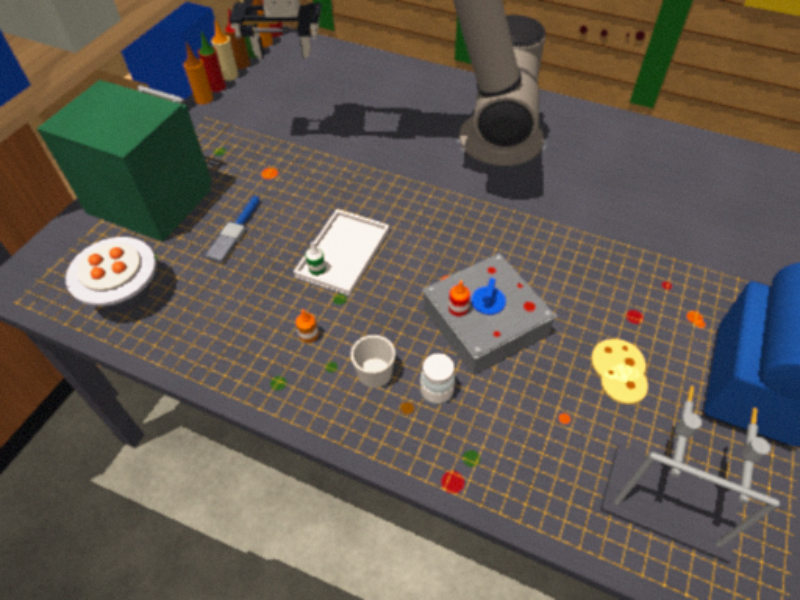

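The top view (800 px scale) shows the tank centred near (297,340), the cap at (295,338), the red bottle's tip at (321,309), the tray at (501,366) and the green bottle at (518,326). The scene view shows the cap bar at (490,290) and the red tip at (460,288). Next I'll enlarge both in one picture.

```bash
python3 - <<'E'
from h import *
a=cv2.imread('pics/t0.png');b=cv2.imread('pics/s0.png')
f=lambda im,x,y,w,h:cv2.resize(im[y:y+h,x:x+w],(400,400*h//w),interpolation=cv2.INTER_CUBIC)
A=f(a,135,160,110,110);B=f(b,265,155,100,100);C=f(a,285,190,70,90)[:500];D=np.hstack([A,B])
cv2.imwrite('pics/c0.png',D)
E
```

```text
(no output)
```

View pics/c0.png

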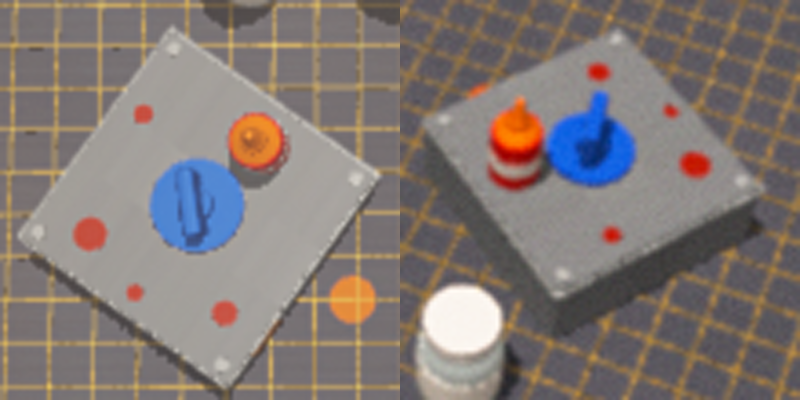

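```bash
python3 - <<'E'
from h import *
p=load('t0.png');q=load('s0.png')
A=lambda x,y:(135+x*110/400-.4,160+y*110/400-.4)
B=lambda x,y:(265+x/4-.4,155+y/4-.4)
cs=[tri([(p,*A(*a)),(q,*B(*b))]) for a,b in [((172,27),(155,298)),((380,176),(23,122)),((228,388),(215,30)),((18,236),(363,187))]]
c=np.mean(cs,0);print(np.round(cs),c)
for i in range(4):
    d=cs[(i+1)%4]-cs[i];print('side',np.linalg.norm(d),np.degrees(np.arctan2(d[1],d[0]))%90)
print('tip',tri([(p,*A(253,137)),(q,*B(121,97))]))
print('disc',tri([(p,*A(197,205)),(q,*B(192,149))]), at_z(p,*A(197,205),76))
e=[at_z(p,*A(184,172),116),at_z(p,*A(194,240),116)];d=e[0]-e[1];print('bar',np.mean(e,0),np.degrees(np.arctan2(d[1],d[0])))
s=1.5625
print('tray rim',[np.round(at_z(p,x/s,y/s,20)) for x,y in [(461,309),(535,308),(541,424),(465,426)]])
print('green tip',at_z(p,518/s,325/s,95))
E
```

```text
[[691. 180.  64.]
 [583.  31.  62.]
 [435. 136.  63.]
 [541. 286.  67.]] [562.13380842 157.86962597  64.03958014]
side 183.7845906817196 54.065152645261094
side 181.5731051516533 54.69635314350677
side 183.69794618704643 54.75849177616307
side 183.82470843484896 54.73152714898012
tip [601.21423705 111.01533325 153.64364643]
disc [561.84640022 159.26211609  71.44944996] [561.85910387 157.82973058  76.        ]
bar [559.00422807 156.83586091 116.        ] 9.26020646633181
tray rim [array([ 614., -120.,   20.]), array([ 615., -248.,   20.]), array([ 417., -253.,   20.]), array([ 414., -124.,   20.])]
green tip [ 579.96656883 -203.22677325   95.        ]
```

Tank centre is about (562,158) with its sides at 54.6°, and the bar is at about 9.5°. The red bottle is at about (601,111), and the tray centre at (515,-186) with its +x along world +x. Now I'll move above the bottle with the jaws square to the line from bottle to cap.

```bash
R='{"tx":59.6,"ty":-38.9,"turn":-106.7}'; echo; python3 -m jog '[{"tx":59.6,"ty":-38.9,"turn":-106.7},{"tx":59.6,"ty":-38.9,"turn":-106.7},{"tx":59.6,"ty":-38.9,"turn":-106.7},{"tx":59.6,"ty":-38.9,"turn":-106.7},{"tx":59.6,"ty":-38.9,"turn":-106.7},{"tx":59.6,"ty":-38.9,"turn":-106.7},{"tx":59.6,"ty":-38.9,"turn":-106.7},{"tx":59.6,"ty":-38.9,"turn":-106.7}]'; python3 -c "
from h import *
print(tool([601,111,226]),env.get_obs()['joint_pos'])"
```

```text
[ 59.58050626 -38.8772866    0.0774877 ] [-1.31001286e+00  3.42649441e-01  1.52492018e+00  8.44283031e-06
  1.27541013e+00 -1.46024301e-01]invalid input at $[0]: expected keys tx, ty, tz, turn, jaw
```

```bash
python3 -m jog '[{"tx":6,"ty":-4,"tz":0,"turn":-10,"jaw":9},{"tx":12,"ty":-8,"tz":0,"turn":-20,"jaw":9},{"tx":17,"ty":-11,"tz":0,"turn":-30,"jaw":9},{"tx":22,"ty":-14.5,"tz":0,"turn":-40,"jaw":9},{"tx":27,"ty":-17.7,"tz":0,"turn":-50,"jaw":9},{"tx":32,"ty":-21,"tz":0,"turn":-60,"jaw":9},{"tx":37,"ty":-24,"tz":0,"turn":-70,"jaw":9},{"tx":42,"ty":-27.5,"tz":0,"turn":-80,"jaw":9}]'; python3 -c "
from h import *
print(tool([601,111,226]),env.get_obs()['joint_pos'])"
```

```text
clock: 1.1
ee_pos: [484.2, -63.2, 226.4]
tool_rot: [-3.141, -0.001, 1.809]
contact_force: [1.3, -1.6, 0.5]
width: 90.2
[14.17683129 15.4618664   0.05569861] [-2.87621794e-01  2.75482498e-01  1.62104201e+00  1.04519842e-03
  1.24582467e+00 -5.25964373e-01]
```

```bash
python3 -m jog '[{"tx":3.5,"ty":4,"tz":0,"turn":-7,"jaw":9},{"tx":7,"ty":7.5,"tz":0,"turn":-14,"jaw":9},{"tx":11,"ty":12,"tz":0,"turn":-20,"jaw":9},{"tx":14.2,"ty":15.5,"tz":0,"turn":-26.3,"jaw":9},{"tx":14.2,"ty":15.5,"tz":0,"turn":-26.3,"jaw":9},{"tx":14.2,"ty":15.5,"tz":0,"turn":-26.3,"jaw":9}]'; python3 -c "
from h import *
print(env.get_obs()['joint_pos'])
a,p=snap('wrist','w1.png'); cv2.imwrite('pics/w1x.png',cv2.resize(a,(800,600)))
print(proj(p,[601,111,155]))
"
```

```text
clock: 1.85
ee_pos: [600.7, 110.9, 225.9]
tool_rot: [-3.14, -0.002, 2.267]
contact_force: [-0.7, -0.2, 0.4]
width: 89.7
[ 5.67975905e-02  5.03679445e-01  1.27060444e+00  7.48079837e-04
  1.36938548e+00 -6.39737175e-01]
(np.float64(256.6185832916536), np.float64(200.36578935877156))
```

View pics/w1x.png

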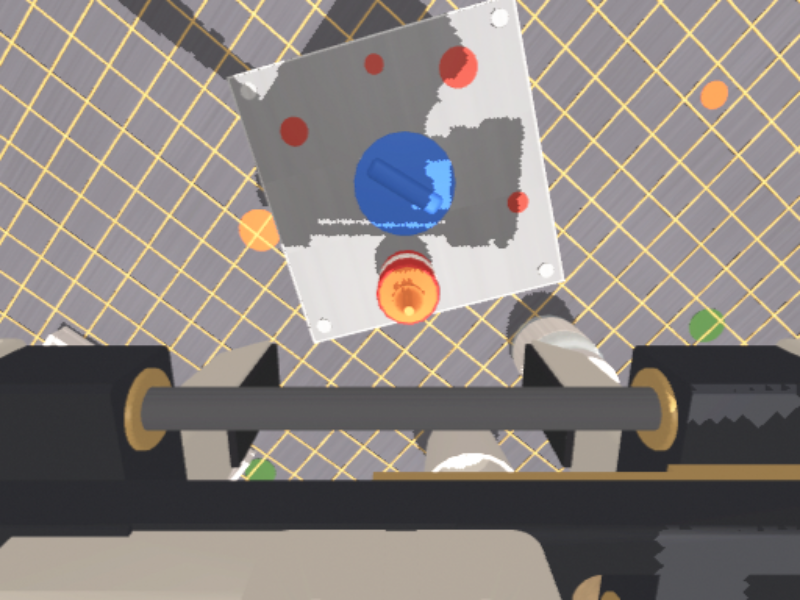

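The wrist view shows the red tip at (408,311), the cap disc centre at (405,183) and the jar beside the right finger at about (560,340).

```bash
python3 - <<'E'
from h import *
p=load('t0.png');w=load('w1.png');q=load('s0.png');s=1.5625
A=lambda x,y:(135+x*110/400-.4,160+y*110/400-.4)
B=lambda x,y:(265+x/4-.4,155+y/4-.4)
W=lambda x,y:(x/s,y/s)
t=tri([(p,*A(253,137)),(w,*W(408,311)),(q,*B(121,97))]);print('tip',t,tri([(p,*A(253,137)),(w,*W(408,311))]),at_z(w,*W(408,311),154))
print('body top(orange shoulder edge z~122)',at_z(w,*W(408,293),125),at_z(p,*A(257,141),125))
print('disc',tri([(p,*A(197,205)),(w,*W(405,183)),(q,*B(192,149))]),at_z(w,*W(405,183),76))
print('jar',at_z(p,313/s,223/s,90),'pot',at_z(p,387/s,218/s,70),'amber',at_z(p,478/s,235/s,80))
e=[at_z(w,*W(370,165),116),at_z(w,*W(440,205),116)];d=e[0]-e[1];print('bar',np.mean(e,0),np.degrees(np.arctan2(d[1],d[0])))
c=[at_z(w,*W(*x),70) for x in [(229,77),(515,-3),(564,278),(316,342)]];print(np.round(c),np.mean(c,0))
b=np.mean([at_z(w,*W(408,293),125),at_z(p,*A(257,141),125)],0)
print(tool([b[0],b[1],93]))
E
```

```text
tip [602.11552865 112.04731829 154.06314306] [604.10996913 111.28804675 143.46961502] [603.27572432 113.97021704 154.        ]
body top(orange shoulder edge z~122) [602.23851775 115.86015395 125.        ] [601.97859371 110.41930718 125.        ]
disc [562.01738253 160.01514007  71.49642348] [562.12223871 161.5283408   76.        ]
jar [749.04031251 128.90352601  90.        ] pot [762.18000351   7.64677598  70.        ] amber [ 730.6891767  -143.25725284   80.        ]
bar [562.25173685 161.18061618 116.        ] -169.1277804020091
[[437. 140.  70.]
 [543. 287.  70.]
 [688. 183.  70.]
 [585.  35.  70.]] [563.20005703 161.23049608  70.        ]
[ 0.09659761  0.2903383  13.32782196]
```

```bash
python3 -m jog '[{"tx":0.1,"ty":0.15,"tz":4,"turn":0,"jaw":9},{"tx":0.1,"ty":0.15,"tz":8,"turn":0,"jaw":9},{"tx":0.1,"ty":0.15,"tz":11,"turn":0,"jaw":8},{"tx":0.1,"ty":0.15,"tz":13.3,"turn":0,"jaw":7},{"tx":0.1,"ty":0.15,"tz":13.3,"turn":0,"jaw":5},{"tx":0.1,"ty":0.15,"tz":13.3,"turn":0,"jaw":3},{"tx":0.1,"ty":0.15,"tz":13.3,"turn":0,"jaw":3},{"tx":0.1,"ty":0.15,"tz":13.3,"turn":0,"jaw":3}]' 15;  python3 -m jog '[{"tx":0,"ty":0,"tz":0,"turn":0,"jaw":3},{"tx":0,"ty":0,"tz":0,"turn":0,"jaw":3}]'
```

```text
clock: 2.9
ee_pos: [601.8, 112.2, 94.6]
tool_rot: [3.14, -0.0, 2.266]
contact_force: [-0.1, -0.3, 3.1]
width: 37.5
clock: 3.15
ee_pos: [601.7, 112.3, 94.6]
tool_rot: [3.14, -0.0, 2.266]
contact_force: [-0.6, 0.1, 2.4]
width: 37.5
```

```bash
python3 -m jog '[{"tx":0,"ty":0,"tz":-3,"turn":0,"jaw":3},{"tx":0,"ty":0,"tz":-6,"turn":0,"jaw":3},{"tx":-2,"ty":-4,"tz":-7,"turn":-7,"jaw":3},{"tx":-4,"ty":-9,"tz":-7,"turn":-15,"jaw":3},{"tx":-6.5,"ty":-14,"tz":-7,"turn":-24,"jaw":3},{"tx":-9,"ty":-19,"tz":-7,"turn":-33,"jaw":3},{"tx":-11.5,"ty":-24,"tz":-7,"turn":-42,"jaw":3},{"tx":-14.1,"ty":-28,"tz":-7,"turn":-50,"jaw":3}]'; python3 -m jog '[{"tx":0,"ty":0,"tz":0,"turn":0,"jaw":3},{"tx":0,"ty":0,"tz":0,"turn":0,"jaw":3}]'; python3 - <<'E'
from h import *
a,p=snap('wrist','w2.png'); cv2.imwrite('pics/w2x.png',cv2.resize(a,(800,600)))
print(tool([465,-186,30]))
E
```

```text
clock: 4.15
ee_pos: [475.8, -177.0, 164.3]
tool_rot: [3.141, 0.0, -3.14]
contact_force: [1.7, 0.8, -0.7]
width: 38.0
clock: 4.4
ee_pos: [475.7, -176.6, 164.1]
tool_rot: [3.14, 0.0, 3.141]
contact_force: [-0.6, 0.3, -1.7]
width: 37.8
[ 1.09660165 -1.01527935 13.41222336]
```

View pics/w2x.png

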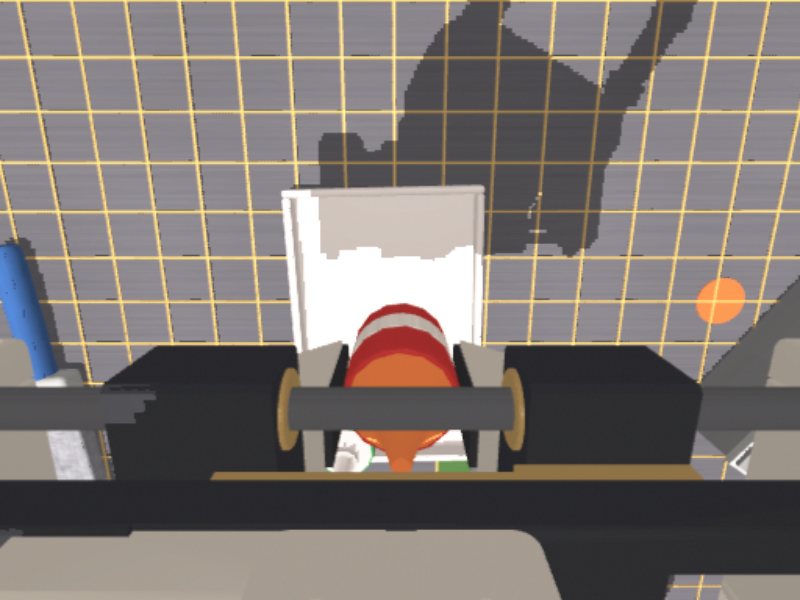

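The bottle hangs upright between the pads. The tray's near rim corners are at (283,190) and (484,187).

```bash
python3 - <<'E'
from h import *
w=load('w2.png');s=1.5625
for x,y in [(283,190),(484,187)]: print(at_z(w,x/s,y/s,20))
E
python3 -m jog '[{"tx":1,"ty":-0.8,"tz":4,"turn":0,"jaw":3},{"tx":1,"ty":-0.8,"tz":8,"turn":0,"jaw":3},{"tx":1,"ty":-0.8,"tz":11,"turn":0,"jaw":3},{"tx":1,"ty":-0.8,"tz":12.5,"turn":0,"jaw":3},{"tx":1,"ty":-0.8,"tz":13.1,"turn":0,"jaw":3},{"tx":1,"ty":-0.8,"tz":13.1,"turn":0,"jaw":3},{"tx":1,"ty":-0.8,"tz":13.1,"turn":0,"jaw":3}]'
```

```text
[ 416.8520571  -250.46591133   20.        ]
[ 415.02684429 -122.57435622   20.        ]
clock: 5.32
ee_pos: [466.6, -184.1, 34.0]
tool_rot: [3.141, 0.002, -3.14]
contact_force: [-0.2, -0.2, -0.6]
width: 37.6
```

```bash
python3 -m jog '[{"tx":0,"ty":0,"tz":0.2,"turn":0,"jaw":3},{"tx":0,"ty":0,"tz":0.4,"turn":0,"jaw":3},{"tx":0,"ty":0,"tz":0.5,"turn":0,"jaw":3},{"tx":0,"ty":0,"tz":0.5,"turn":0,"jaw":3},{"tx":0,"ty":0,"tz":0.5,"turn":0,"jaw":3}]'
```

```text
clock: 5.95
ee_pos: [466.8, -184.2, 29.5]
tool_rot: [3.141, 0.002, -3.14]
contact_force: [-1.1, 1.0, 5.8]
width: 37.8
```

```bash
python3 -m jog '[{"tx":0,"ty":0,"tz":0,"turn":0,"jaw":4.2},{"tx":0,"ty":0,"tz":0,"turn":0,"jaw":5},{"tx":0,"ty":0,"tz":0,"turn":0,"jaw":6},{"tx":0,"ty":0,"tz":0,"turn":0,"jaw":6.5},{"tx":0,"ty":0,"tz":0,"turn":0,"jaw":6.5},{"tx":0,"ty":0,"tz":-3,"turn":0,"jaw":6.5},{"tx":0,"ty":0,"tz":-8,"turn":0,"jaw":6.5},{"tx":0,"ty":0,"tz":-14,"turn":0,"jaw":6.5}]'; python3 - <<'E'
from h import *
a,p=snap('wrist','w3.png'); b,_=snap('scene','s3.png')
cv2.imwrite('pics/w3x.png',np.hstack([cv2.resize(a,(400,300)),cv2.resize(b[110:260,130:330],(400,300))]))
print(tool([562.5,159.5,190]),env.get_obs()['width'])
E
```

```text
clock: 6.95
ee_pos: [465.8, -183.9, 170.3]
tool_rot: [3.14, 0.0, -3.14]
contact_force: [2.0, -0.2, -0.2]
width: 64.7
[-9.3676641  34.52231165 -1.51612492] 64.75084770457605
```

View pics/w3x.png

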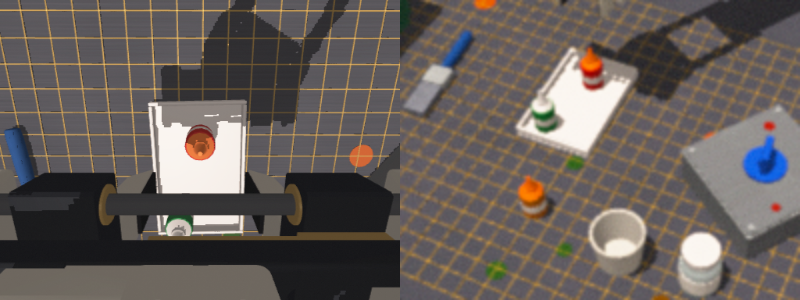

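The red bottle stands upright in the tray, released. Now I'll move above the cap.

```bash
python3 -m jog '[{"tx":-1,"ty":4,"tz":-1.5,"turn":-1,"jaw":6.5},{"tx":-2.5,"ty":9,"tz":-1.5,"turn":-3,"jaw":6.5},{"tx":-4,"ty":15,"tz":-1.5,"turn":-5,"jaw":6.5},{"tx":-5.5,"ty":21,"tz":-1.5,"turn":-7,"jaw":6.5},{"tx":-7.5,"ty":27,"tz":-1.5,"turn":-9,"jaw":6.5},{"tx":-9.4,"ty":33,"tz":-1.5,"turn":-10,"jaw":6.5},{"tx":-9.4,"ty":34.5,"tz":-1.5,"turn":-10,"jaw":6.5},{"tx":-9.4,"ty":34.5,"tz":-1.5,"turn":-10,"jaw":6.5}]'; python3 - <<'E'
from h import *
a,p=snap('wrist','w4.png'); cv2.imwrite('pics/w4x.png',cv2.resize(a,(800,600)))
s=1.5625;print([np.array(proj(p,x))*s for x in ([562,159.5,116],[562,159.5,76])])
E
```

```text
clock: 8.05
ee_pos: [562.2, 159.7, 189.0]
tool_rot: [-3.133, 0.01, -2.964]
contact_force: [0.3, -0.5, -0.6]
width: 64.9
[array([399.92702894, 309.00296632]), array([400.53883952, 289.3844238 ])]
```

View pics/w4x.png

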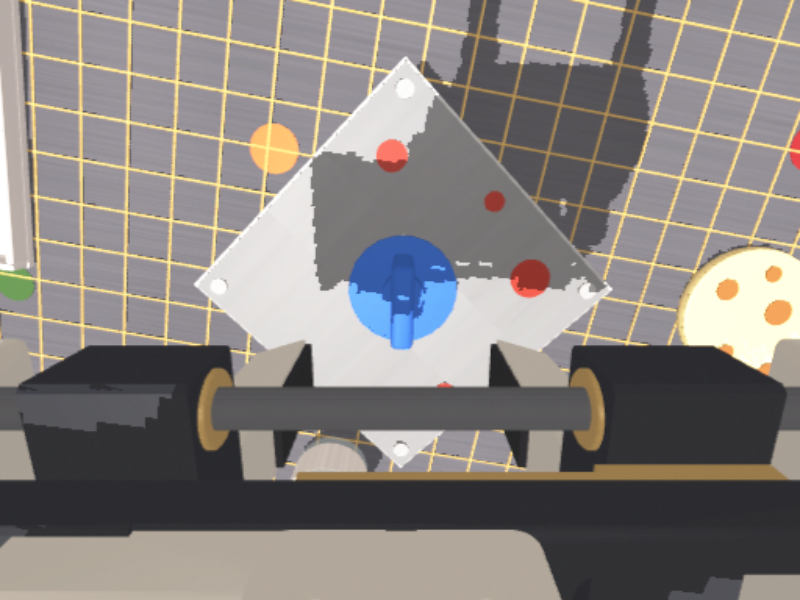

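The bar is vertical in the image at x≈402 and the disc centre is at (403,288), within about 1.5 mm of the prediction. I'll descend and pinch.

```bash
python3 -m jog '[{"tx":0,"ty":0.1,"tz":4,"turn":0,"jaw":6},{"tx":0,"ty":0.1,"tz":7,"turn":0,"jaw":5},{"tx":0,"ty":0.1,"tz":9.5,"turn":0,"jaw":4},{"tx":0,"ty":0.1,"tz":10.4,"turn":0,"jaw":4},{"tx":0,"ty":0.1,"tz":10.4,"turn":0,"jaw":3},{"tx":0,"ty":0.1,"tz":10.4,"turn":0,"jaw":1},{"tx":0,"ty":0.1,"tz":10.4,"turn":0,"jaw":0.5},{"tx":0,"ty":0.1,"tz":10.4,"turn":0,"jaw":0.5}]' 30;python3 -m jog '[{"tx":0,"ty":0,"tz":0,"turn":0,"jaw":0.5},{"tx":0,"ty":0,"tz":0,"turn":0,"jaw":0.5},{"tx":0,"ty":0,"tz":0,"turn":0,"jaw":0.5}]'; python3 -c "
from h import *
o=env.get_obs();print(o['ft_torque'],o['joint_pos'])"
```

```text
clock: 9.1
ee_pos: [563.8, 159.2, 86.3]
tool_rot: [-3.133, 0.012, -2.965]
contact_force: [-1.4, 1.1, 4.4]
width: 11.8
clock: 9.48
ee_pos: [563.8, 159.4, 86.4]
tool_rot: [-3.134, 0.012, -2.965]
contact_force: [-1.0, 2.1, 1.9]
width: 11.9
[ 0.53418078 -0.00149655  0.03048993] [ 0.14902104  0.58562249  1.54281359 -0.00911964  1.00083258 -1.59317643]
```

```bash
python3 -m jog '[{"tx":0,"ty":0,"tz":0,"turn":3,"jaw":0.5},{"tx":0,"ty":0,"tz":0,"turn":6,"jaw":0.5},{"tx":0,"ty":0,"tz":0,"turn":9,"jaw":0.5},{"tx":0,"ty":0,"tz":0,"turn":9,"jaw":0.5}]'; python3 -c "
from h import *
o=env.get_obs();print(o['ft_torque'],o['joint_pos'])"
python3 -m jog '[{"tx":0,"ty":0,"tz":0,"turn":2,"jaw":0.5},{"tx":0,"ty":0,"tz":0,"turn":4,"jaw":0.5},{"tx":0,"ty":0,"tz":0,"turn":4,"jaw":0.5}]'; python3 -c "
from h import *
o=env.get_obs();print(o['ft_torque'],o['joint_pos'])"
```

```text
clock: 9.98
ee_pos: [563.5, 159.2, 86.3]
tool_rot: [-3.135, 0.013, -3.122]
contact_force: [-1.7, 0.7, 2.7]
width: 11.9
[0.1840966  0.14498047 0.00151963] [ 0.14891388  0.58560001  1.5430698  -0.00946901  1.00123968 -1.43664015]
clock: 10.35
ee_pos: [563.6, 159.2, 86.3]
tool_rot: [-3.136, 0.013, 3.091]
contact_force: [-1.0, -0.3, 1.4]
width: 11.8
[ 0.13156207  0.10832944 -0.00647708] [ 0.14887539  0.58560041  1.54306835 -0.00955593  1.00112427 -1.3663946 ]
```

No resistance at 13°, past the dead-stop range, so this is the way it gives. I'll keep going to about 46°.

```bash
python3 -m jog '[{"tx":0,"ty":0,"tz":0,"turn":5,"jaw":0.5},{"tx":0,"ty":0,"tz":0,"turn":10,"jaw":0.5},{"tx":0,"ty":0,"tz":0,"turn":15,"jaw":0.5},{"tx":0,"ty":0,"tz":0,"turn":20,"jaw":0.5},{"tx":0,"ty":0,"tz":0,"turn":25,"jaw":0.5},{"tx":0,"ty":0,"tz":0,"turn":29,"jaw":0.5},{"tx":0,"ty":0,"tz":0,"turn":33,"jaw":0.5},{"tx":0,"ty":0,"tz":0,"turn":33,"jaw":0.5}]'; python3 - <<'E'
from h import *
o=env.get_obs();print(o['ft_torque'],o['tool_rot'],o['joint_pos'])
a,p=snap('wrist','w5.png'); b,_=snap('top','t5.png')
cv2.imwrite('pics/w5x.png',np.hstack([cv2.resize(a,(400,300)),cv2.resize(b[160:270,130:277],(400,300))]))
E
```

```text
clock: 11.35
ee_pos: [564.0, 159.0, 86.3]
tool_rot: [3.139, 0.015, 2.516]
contact_force: [0.2, 0.0, 1.1]
width: 12.3
[-0.06381752 -0.11841192  0.01644057] [3.1387082  0.01483623 2.51591177] [ 0.14860922  0.58578158  1.54266881 -0.00987356  1.00054056 -0.79124975]
```

View pics/w5x.png

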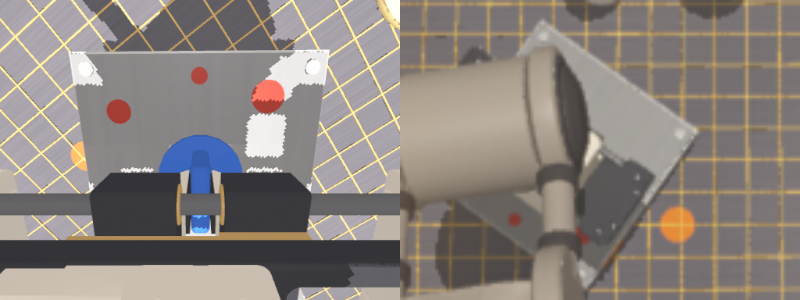

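The bar followed the gripper: it is parallel to the tank side in the wrist view, and tool yaw 144.2° matches the side's 144.6°. Now I'll lift it gently and check.

```bash
python3 -m jog '[{"tx":0,"ty":0,"tz":-0.3,"turn":0,"jaw":0.5},{"tx":0,"ty":0,"tz":-0.6,"turn":0,"jaw":0.5},{"tx":0,"ty":0,"tz":-0.9,"turn":0,"jaw":0.5},{"tx":0,"ty":0,"tz":-0.9,"turn":0,"jaw":0.5}]'; python3 -c "
from h import *
o=env.get_obs();print(o['ft_torque'])"
```

```text
clock: 11.95
ee_pos: [564.0, 159.2, 95.6]
tool_rot: [3.138, 0.015, 2.517]
contact_force: [-0.1, -0.1, -1.6]
width: 11.6
[ 0.11060907 -0.15195566 -0.01006774]
```

```bash
python3 -m jog '[{"tx":0,"ty":0,"tz":-1.5,"turn":0,"jaw":0.5},{"tx":0,"ty":0,"tz":-3,"turn":0,"jaw":0.5},{"tx":0,"ty":0,"tz":-5,"turn":0,"jaw":0.5},{"tx":0,"ty":0,"tz":-7,"turn":0,"jaw":0.5},{"tx":0,"ty":0,"tz":-8.5,"turn":0,"jaw":0.5},{"tx":0,"ty":0,"tz":-9.1,"turn":0,"jaw":0.5},{"tx":0,"ty":0,"tz":-9.1,"turn":0,"jaw":0.5},{"tx":0,"ty":0,"tz":-9.1,"turn":0,"jaw":0.5}]';python3 -m jog '[{"tx":0,"ty":0,"tz":0,"turn":0,"jaw":0.5},{"tx":0,"ty":0,"tz":0,"turn":0,"jaw":0.5},{"tx":0,"ty":0,"tz":0,"turn":0,"jaw":0.5},{"tx":0,"ty":0,"tz":0,"turn":0,"jaw":0.5}]'; python3 - <<'E'
from h import *
a,p=snap('wrist','w6.png'); b,_=snap('scene','s6.png')
cv2.imwrite('pics/w6x.png',np.hstack([cv2.resize(a,(400,300)),cv2.resize(b[80:260,140:380],(400,300))]))
E
```

```text
clock: 12.95
ee_pos: [562.3, 159.7, 185.9]
tool_rot: [3.139, 0.014, 2.517]
contact_force: [-0.1, 0.3, -0.6]
width: 12.2
clock: 13.45
ee_pos: [562.3, 159.7, 185.8]
tool_rot: [3.139, 0.014, 2.517]
contact_force: [0.6, -0.1, -2.3]
width: 11.4
```

View pics/w6x.png

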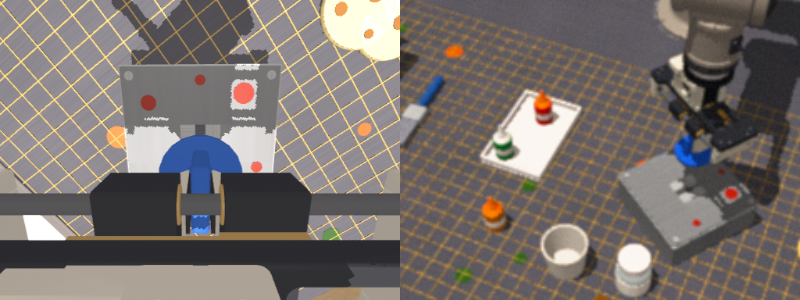

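The cap is lifted level and clear of the tank with the cross opening visible below it, and the red bottle still stands in the tray. I'm handing in.

```bash
python3 -c "
from station import env
print(env.job_done())"
```

```text
the job is handed in; nothing more can be done
None
```

The red bottle now stands upright in the empty half of the drip tray, released. The cap is off its thread and held in the gripper, about 10 cm above its seat. I handed the job in at 13.5 s; it reports no verdict.

- **Thread direction:** the first way I tried, clockwise seen from above, was the free one. I turned the cap about 46° with no resistance, then lifted it with only its own weight on the wrist, so I never tried the other way.
- **Last checks:** the gripper was closed on the bar at about 11.4–12 mm (the bar is 12 mm wide) with 30 N set. The tool was tilted about 0.015 rad and sat about 1 mm from the tank's middle. The final pictures showed the cap clear of everything, the bottle upright, and no bystander visibly moved.
- **Disagreements:**
  - The top and wrist cameras differed by 3 to 5 mm in y.
  - Lid-corner heights came out at 62–67 mm instead of 70. Both were small enough for the grasps.
  - My first move command was refused for missing keys, and nothing moved.

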